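# Stow the sextant telescopes in the tilting bin in rack order

### The job

The four sextant telescopes have been cleaned and stand in the white cleaning rack. Stow them in the grey steel tilting bin, one upright in each compartment, in the same left-to-right order (as seen from the robot) in which they stand in the rack now. They are optical instruments: set them down, do not drop them or let them fall over.

Things in the scene. Friction and masses are not known exactly. Their poses are not given: they have to be found in the camera images.
- bell_scope: Bell-shaped grey star telescope, 112 mm tall, 0.3 kg. Foot 44 mm across up to 42 mm high, tapering to a 28 mm tube; from 84 mm to the top a black rubber eyecup 36 mm across: grip it about 97 mm above the underside. Origin: centre of its underside, z up. Starts standing on its wide end in a rack cup, underside 12 mm above the shelf.
- slim_scope: Slim straight grey telescope, 120 mm tall (the tallest), 0.26 kg. Foot 40 mm across, 14 mm high; tube 30 mm across; from 85 mm to the top a narrow black eyepiece 24 mm across: grip it about 105 mm above the underside. Origin: centre of its underside, z up. Starts standing on its wide end in a rack cup, underside 12 mm above the shelf.
- sight_tube: Plain grey sighting tube, 95 mm tall (the shortest), 0.2 kg, no eyepiece, open dark bore at the top. Foot 42 mm across, 10 mm high; above it 36 mm across to the top: grip it about 80 mm above the underside. Origin: centre of its underside, z up. Starts standing on its wide end in a rack cup, underside 12 mm above the shelf.
- prism_scope: Grey prism monocular, 108 mm tall, 0.34 kg, any yaw. Barrel 40 mm across to 42 mm high, on the origin; box housing 42 to 70 mm high, x -20 to +32 mm, y +-19 mm; then a black eyepiece 30 mm across to the top, its axis at x = +10 mm: grip it about 94 mm above the underside. Origin: centre of the barrel's underside, z up. Starts in a rack cup, underside 12 mm above the shelf.
- cup_bell: White plastic rack cup in which the bell-shaped telescope stands at the start (the four cups are alike): a fixed ring 60 mm across outside, 50 mm inside, 18 mm high. Origin: centre of its underside, on the board, 12 mm above the shelf.
- cup_slim: White plastic rack cup in which the slim telescope stands at the start (the four cups are alike): a fixed ring 60 mm across outside, 50 mm inside, 18 mm high. Origin: centre of its underside, on the board, 12 mm above the shelf.
- cup_sight: White plastic rack cup in which the plain sighting tube stands at the start (the four cups are alike): a fixed ring 60 mm across outside, 50 mm inside, 18 mm high. Origin: centre of its underside, on the board, 12 mm above the shelf.
- cup_prism: White plastic rack cup in which the prism monocular stands at the start (the four cups are alike): a fixed ring 60 mm across outside, 50 mm inside, 18 mm high. Origin: centre of its underside, on the board, 12 mm above the shelf.
- rack_board: Board of the white plastic cleaning rack, 76 x 300 x 12 mm (x, y, z), fixed. Origin: centre of its underside, on the shelf. x points away from the robot, y along the row to the robot's left; the cups stand on it at x = 0, y = +105, +35, -35, -105 mm.
- bin: Grey steel tilting bin, locked level, fixed; 84 mm (x) by 325 mm (y, with end brackets); rim 58, brackets 64 mm high. Origin: under its centre, on the shelf; x away from the robot, y to the robot's left. Four compartments, centres at x = 0, y = +105, +35, -35, -105 mm, 78 (x) by 67 (y) mm inside, dividers as high as the rim, flat black floor 18 mm above the shelf. Empty at the start.
There are look-alikes about, which are no part of the job. What is shaped like the bell_scope but orange or yellow is not meant. What is shaped like the sight_tube but brown is not meant.

How it is judged:
By the outcome, as a careful person would: the job done as asked, in the order asked, and still so for the second after the job is handed in, with the robot touching nothing.
It also fails if it takes over 120 s, if anything falls off the work surface, if the arm or the gripper's body presses on something with over 40 N, if the wrist force passes 120 N, or if a joint passes its speed limit or range.

### The arm

A 6-joint arm with a two-finger parallel gripper is mounted at the origin on the work surface. World frame = base frame: x ahead of the robot, y to its left, z up, the work surface at z = 0. Lengths are in mm, angles in rad, forces in N, time in s.
With the tool pointing down it reaches from about 275 to 1000 mm from the base axis. Payload 8.4 kg.
Tool frame: the origin (TCP) lies midway between the tips of the shut fingers; the grasp point (between the pads) lies bot.pinch_z behind it (bot.pinch_z is the distance from the TCP to the grasp point, in mm); z points along the fingers, x is the direction in which the jaws open and shut, and the axes are right-handed (so a half turn about z gives the same grasp; the last joint's range is limited). The gripper opens to 85 mm and grips with 20 to 120 N. Pads are 22 mm wide; open, the fingers measure 114 mm over their backs; the gripper's body (76 mm by 85 mm) begins 54 mm behind the grasp point. The pads swing forward as they close: fully open they stand 13 mm farther back than shut.
Start: joints at [1.255, 0.353, 1.633, -0, 1.155, -0.002], TCP at [192.921, 594.482, 198.981] pointing down, gripper open.
Joint ranges: [-2.63, 2.63], [-0.92, 2.1], [0.06, 2.66], [-1.3, 4.44], [0, 2.69], [-3.02, 3.02]. Speed limits (rad/s): [2.22, 2.22, 2.79, 3.14, 3.14, 3.14].

### API

Orientations are given as a unit quaternion [w, x, y, z].
In Python, from cell import bot gives the robot as it stands. The module is installed in compiled form; this text tells all that it offers.
- The arm moves only by the tool move_arm, never from a script. Its argument "moves" is a list of rows, each an object with "turn": the turn, a rotation vector about the tool's x, y, z in rad, a list of three; "translation": the shift along the tool's x, y, z in cm, a list of three; "claw": the gripper's target within -1 to 1 (fully open at 1, half-way at 0, shut at -1). A call has 1 to 10 rows; each row is the pose to reach, as a shift and turn from the pose measured when the call began, along the tool's axes at that moment; what a row does not reach only later rows make up. A row lasts 1/10 s, in which the tool goes at most 50 mm and 8.59 degrees, less where a joint would pass 70% of its speed; a pose out of reach is approached as far as the arm can. A call with a gripper value outside its range is refused whole. The fingers move at their own pace and stop on an object; "newtons" is the grip in N (left out, the last holds). Time passes only in rows, so rows that repeat a pose let the fingers close. It gives the time, the measured TCP pose, the force and the opening at its end, in the units of the state.
- bot.read_state(): the state, without advancing time (a new reading comes with each control period).
- bot.get_image(name): name is "side" or "top"; returns a dict with "frame" (420x560x3 uint8, blue, green, red), "fx", "fy", "cx", "cy" (pixels), "R" (3x3) and "t" (3): a world point X has camera coordinates R X + t. Camera axes: x right, y down, z forward; pixel columns grow to the right and rows downward; lengths in mm; the calibration is good to about 2 mm. A picture is of the moment at which its call begins. There is no depth.
- bot.sign_off(): hands the job in, once; it reports no verdict.
The state is a dict: "time": time; "q": joint angles; "qd": joint speeds; "joint_torque": joint torques, N m; "ee_pos": TCP position; "tool_rot": TCP orientation; "force": force on the tool from outside, world axes, zero at the start; "moment": the same for the moment, N m; "grip_width": finger opening in mm.
Only numpy, scipy, OpenCV 4.12 (cv2) and the standard library are available. Lean on these libraries where they do the work, as an engineer would, in place of code of your own. Each camera call takes 0.05 s, during which the arm holds its last target. There are 200 camera calls.

## Working session

There is one attempt and no reset: what is moved stays moved. The work goes in short steps, Python scripts to look and compute and a tool call to move; the robot and the scene stay as the last step left them, time stands still between calls to the robot, and variables do not carry over. Pictures are saved under pics/ and viewed, about 12 in all and at most 16, crops included, and the job is handed in when it is done.

Besides the shell and the picture viewer there is one more tool, called after "Emit:" by a JSON object that holds its "op" and its "data". move_arm: Moves the arm, as the interface text tells. Its arguments: {"type":"object","properties":{"moves":{"type":"array"},"newtons":{"type":"number"}},"required":["moves"]}

```bash
mkdir -p pics; python3 - <<'E'
from cell import bot
import cv2,numpy as np
s=bot.read_state();print({k:np.round(v,3).tolist() for k,v in s.items()},bot.pinch_z)
for n in("side","top"):
    d=bot.get_image(n);cv2.imwrite(f"pics/{n}0.png",d["frame"])
    print(n,d["fx"],d["cx"],d["cy"],np.round(d["R"],3).tolist(),np.round(d["t"],1), -np.array(d["R"]).T@d["t"])
E
```

```text
{'time': 0.0, 'q': [1.255, 0.354, 1.634, -0.0, 1.155, -0.002], 'qd': [0.0, -0.0, -0.001, 0.0, -0.001, -0.001], 'joint_torque': [0.005, -60.525, -34.209, 0.0, 0.009, 0.0], 'ee_pos': [192.757, 593.974, 198.256], 'tool_rot': [0.0, 0.809, 0.588, -0.001], 'force': [-0.662, 0.414, -0.25], 'moment': [0.03, -0.001, 0.006], 'grip_width': 85.775} 18.700000000000003
side 506.53783613849345 283.7797904494955 211.62304360116127 [[-0.935, -0.354, 0.004], [-0.273, 0.715, -0.643], [0.225, -0.603, -0.765]] [ 476.4  164.  1098.3] [243.14389869 713.62341519 944.37370809]
top 437.20020991680275 272.2516238132994 197.64648098243853 [[0.092, -0.996, -0.004], [-0.973, -0.089, -0.212], [0.211, 0.024, -0.977]] [-35.1 519.9 922.3] [ 314.89613927  -10.52064928 1011.32516934]
```

View pics/side0.png

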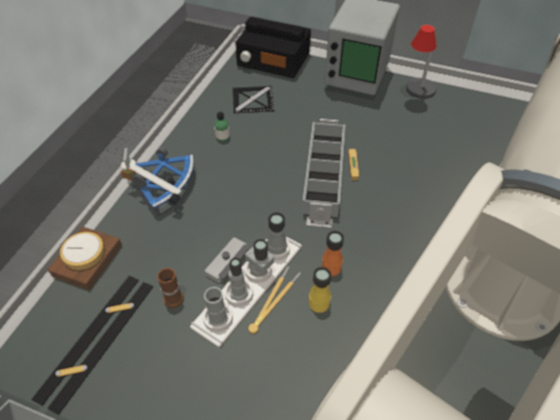

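View pics/top0.png

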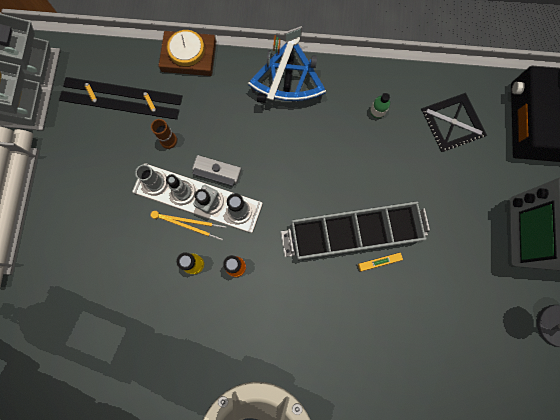

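Top view: the rack holds, from the left, the sight tube (150,177), slim (175,185), prism (205,197) and bell (236,205). The bin is at about (358,232). Look-alikes, not meant: brown tube (164,134), yellow bell (190,263), orange bell (234,266). I'll confirm with an enlarged crop.

```bash
python3 - <<'E'
import cv2,numpy as np
t=cv2.imread("pics/top0.png");s=cv2.imread("pics/side0.png")
a=cv2.resize(t[145:265,125:285],None,fx=5,fy=5,interpolation=cv2.INTER_CUBIC);cv2.imwrite("pics/c1.png",a)
b=cv2.resize(s[195:345,185:345],None,fx=4,fy=4,interpolation=cv2.INTER_CUBIC)[:600];cv2.imwrite("pics/c2.png",b)
c=cv2.resize(t[190:275,275:435],None,fx=5,fy=5,interpolation=cv2.INTER_CUBIC);cv2.imwrite("pics/c3.png",c)
E
```

```text
(no output)
```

View pics/c1.png

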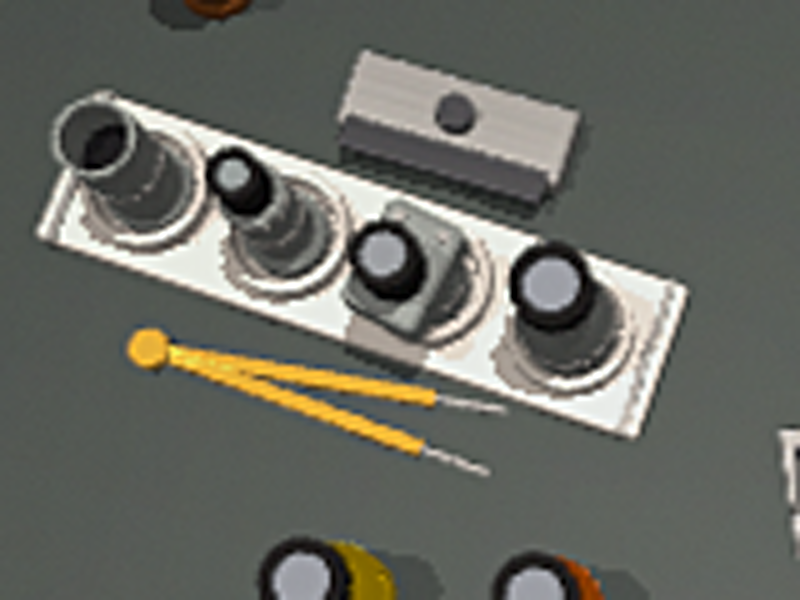

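View pics/c2.png

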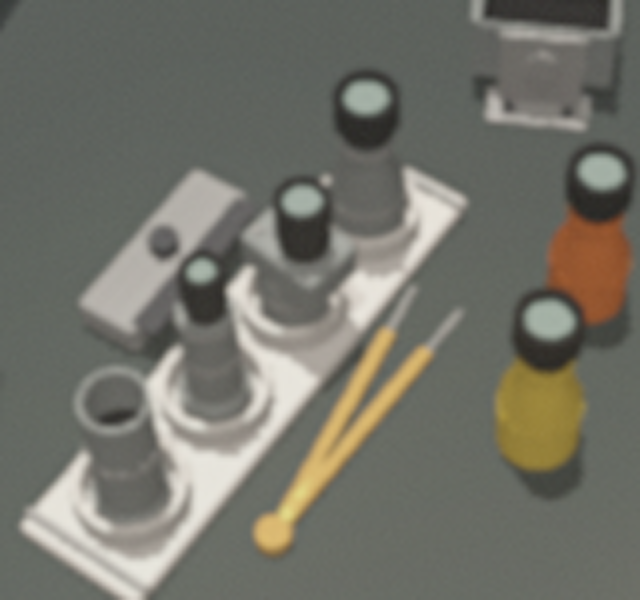

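View pics/c3.png

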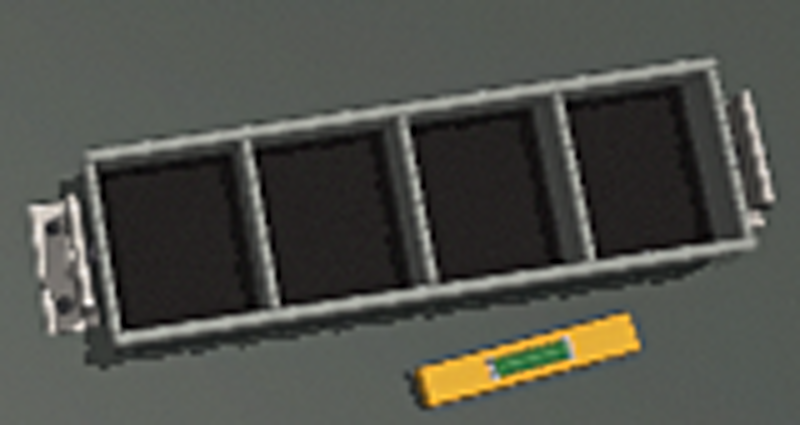

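Confirmed. In the top crop (5x) the eyepiece tops are: sight tube, hollow, (94,138); slim (235,173); prism (381,252), with its box reaching away from and towards the robot; bell, grey, (550,282). The side crop agrees. Bin rim corners are at (90,155), (715,65), (752,240), (118,342). Next I cast rays.

```bash
cat >h.py <<'E'
import numpy as np
from scipy.spatial.transform import Rotation as Ro
from cell import bot
def ray(d,p):
    R=np.array(d["R"]);c=-R.T@d["t"];v=R.T@np.array([(p[0]-d["cx"])/d["fx"],(p[1]-d["cy"])/d["fy"],1]);return c,v/np.linalg.norm(v)
def onz(d,p,z):
    c,v=ray(d,p);return c+v*(z-c[2])/v[2]
def tri(d1,p1,d2,p2):
    a,u=ray(d1,p1);b,v=ray(d2,p2)
    s=np.linalg.lstsq(np.c_[u,-v],b-a,rcond=None)[0];P=a+s[0]*u;Q=b+s[1]*v
    return (P+Q)/2,np.linalg.norm(P-Q)
def fullpx(p,k,o): return ((p[0]+.5)/k-.5+o[0],(p[1]+.5)/k-.5+o[1])
E
python3 - <<'E'
from h import *
T=bot.get_image("top");S=bot.get_image("side");np.set_printoptions(precision=1,suppress=True)
tt=dict(sight=((94,138),(114,400),107),slim=((235,173),(202,270),132),prism=((381,252),(302,200),120),bell=((550,282),(367,97),124))
for n,(a,b,z) in tt.items():
    p=fullpx(a,5,(125,145));q=fullpx(b,4,(185,195))
    print(n,"top",onz(T,p,z),"side",onz(S,q,z),"tri",*tri(T,p,S,q))
def quad(P,n):
    P=np.array(P);print(n,P[:,:2].tolist(),"c",P.mean(0),"sides",np.linalg.norm(P-np.roll(P,-1,0),axis=1))
quad([onz(T,fullpx(p,5,(125,145)),12) for p in[(105,93),(687,288),(635,436),(40,237)]],"rack")
B=[onz(T,fullpx(p,5,(275,190)),58) for p in[(90,155),(715,65),(752,240),(118,342)]];quad(B,"bin")
v=B[0]-B[1]+B[3]-B[2];print("bin y-dir deg",np.degrees(np.arctan2(v[1],v[0]))-90)
E
```

```text
sight top [540.4 291.8 107. ] side [541.7 294.4 107. ] tri [542.  292.9 104. ] 1.5890305334877295
slim top [524.5 222.6 132. ] side [524.7 226.7 132. ] tri [526.  223.9 127.4] 0.6380769393113113
prism top [499.1 160.2 120. ] side [499.3 162.7 120. ] tri [500.  160.8 117.1] 0.4924713681030198
bell top [492.   87.9 124. ] side [491.8  91.6 124. ] tri [493.   88.4 119.8] 0.27204608630137
rack [[586.5669027156371, 321.724860063336], [517.315268115613, 36.347589892881984], [445.950438678606, 53.46239027297396], [514.0739938759248, 341.4092369704972]] c [516.  188.2  12. ] sides [293.7  73.4 295.9  75.1]
bin [[472.8826453085986, -37.03341875247348], [538.4842636793783, -310.34272260530673], [461.7310748296617, -328.1016041595194], [392.3045516053485, -55.81298225495779]] c [ 466.4 -182.8   58. ] sides [281.1  78.8 281.   82.7]
bin y-dir deg 13.900623953323333
```

```bash
cat >go.py <<'E'
import sys;from h import *
# go.py x y z jawdeg : shift (cm) and turn (rad) in the tool's axes
x,y,z,a=map(float,sys.argv[1:5]);s=bot.read_state();a=np.radians(a)
w,*v=s["tool_rot"];R0=Ro.from_quat([*v,w])
R1=Ro.from_matrix(np.c_[[np.cos(a),np.sin(a),0],[np.sin(a),-np.cos(a),0],[0,0,-1]])
print("shift",np.round(R0.inv().apply(np.array([x,y,z])-s["ee_pos"])/10,2),"turn",np.round((R0.inv()*R1).as_rotvec(),3))
print("t",round(s["time"],2),"pos",np.round(s["ee_pos"],1),"F",np.round(s["force"],1),"w",round(s["grip_width"],1))
E
python3 go.py 541 293 240 -13.6
```

```text
shift [-17.91  42.41  -4.13] turn [1.000e-03 1.000e-03 1.494e+00]
t 0.2 pos [192.8 594.2 198.5] F [0.  0.4 0.1] w 85.6
```

Emit:
{"op": "move_arm", "data": {"moves": [{"turn": [0,0,0.15],"translation": [-1.8,4.2,-4.1],"claw": 1},{"turn": [0,0,0.3],"translation": [-3.6,8.5,-4.1],"claw": 1},{"turn": [0,0,0.45],"translation": [-5.4,12.7,-4.1],"claw": 1},{"turn": [0,0,0.6],"translation": [-7.2,17,-4.1],"claw": 1},{"turn": [0,0,0.75],"translation": [-9,21.2,-4.1],"claw": 1},{"turn": [0,0,0.9],"translation": [-10.7,25.4,-4.1],"claw": 1},{"turn": [0,0,1.05],"translation": [-12.5,29.7,-4.1],"claw": 1},{"turn": [0,0,1.2],"translation": [-14.3,34,-4.1],"claw": 1},{"turn": [0,0,1.35],"translation": [-16.1,38.2,-4.1],"claw": 1},{"turn": [0,0,1.494],"translation": [-17.9,42.4,-4.1],"claw": 1}]}}

```text
time: 1.2
ee_pos: [542.1, 291.5, 239.6]
tool_rot: [0.0, 0.993, -0.121, -0.0]
force: [-0.1, -0.1, 0.3]
grip_width: 85.4
```

```bash
python3 go.py 541 293 200 -13.6
```

```text
shift [-0.14 -0.12  3.96] turn [ 0.001  0.    -0.006]
t 1.2 pos [542.1 291.5 239.6] F [-0.1 -0.1  0.3] w 85.4
```

Emit:
{"op": "move_arm", "data": {"moves": [{"turn": [0,0,0],"translation": [-0.1,-0.1,3],"claw": 1},{"turn": [0,0,0],"translation": [-0.1,-0.1,6],"claw": 1},{"turn": [0,0,0],"translation": [-0.1,-0.1,9],"claw": 1},{"turn": [0,0,0],"translation": [-0.1,-0.1,11],"claw": 1},{"turn": [0,0,0],"translation": [-0.1,-0.1,13],"claw": 1},{"turn": [0,0,0],"translation": [-0.1,-0.1,15],"claw": 1},{"turn": [0,0,0],"translation": [-0.1,-0.1,16],"claw": 1},{"turn": [0,0,0],"translation": [-0.1,-0.1,16.9],"claw": 1},{"turn": [0,0,0],"translation": [-0.1,-0.1,16.9],"claw": 1},{"turn": [0,0,0],"translation": [-0.1,-0.1,16.9],"claw": 1}]}}

```text
time: 2.2
ee_pos: [541.7, 292.8, 71.2]
tool_rot: [0.0, 0.993, -0.121, 0.0]
force: [-0.8, -0.4, 0.1]
grip_width: 85.3
```

Emit:
{"op": "move_arm", "data": {"moves": [{"turn": [0,0,0],"translation": [0,0,0],"claw": -0.1},{"turn": [0,0,0],"translation": [0,0,0],"claw": -0.2},{"turn": [0,0,0],"translation": [0,0,0],"claw": -0.4},{"turn": [0,0,0],"translation": [0,0,0],"claw": -0.6},{"turn": [0,0,0],"translation": [0,0,0],"claw": -1},{"turn": [0,0,0],"translation": [0,0,0],"claw": -1},{"turn": [0,0,0],"translation": [0,0,0],"claw": -1},{"turn": [0,0,0],"translation": [0,0,0],"claw": -1},{"turn": [0,0,0],"translation": [0,0,0],"claw": -1},{"turn": [0,0,0],"translation": [0,0,0],"claw": -1}], "newtons": 40}}

```text
time: 3.2
ee_pos: [541.9, 293.2, 72.0]
tool_rot: [-0.0, 0.993, -0.121, 0.0]
force: [-0.7, 0.3, 5.6]
grip_width: 32.4
```

```bash
python3 go.py 441 -80 240 13.9; python3 - <<'E'
from cell import bot
import cv2
a=bot.get_image("side")["frame"][170:350,150:350];cv2.imwrite("pics/g1.png",cv2.resize(a,None,fx=3,fy=3))
E
```

```text
shift [ -0.79  38.64 -16.82] turn [-0.    -0.001 -0.486]
t 3.2 pos [541.9 293.2  72. ] F [-0.7  0.3  5.6] w 32.4
```

View pics/g1.png

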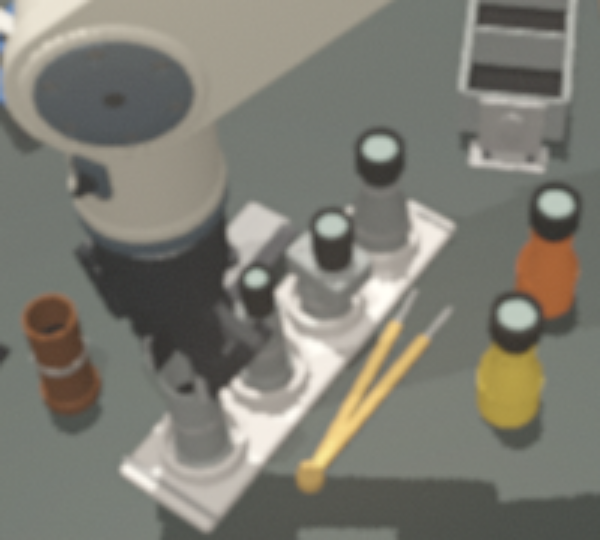

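The side crop shows fingers round the sight tube at (185,390), but the width of 32.4 mm is below the expected 36. I'll check from above before lifting.

```bash
python3 - <<'E'
from cell import bot
import cv2,numpy as np
a=bot.get_image("top")["frame"][140:225,105:215]
b=bot.get_image("side")["frame"][270:340,180:260]
f=lambda i:cv2.convertScaleAbs(cv2.resize(i,(400,400),interpolation=cv2.INTER_CUBIC),alpha=1.8,beta=20)
cv2.imwrite("pics/g2.png",np.hstack([f(a),f(b)]))
E
```

```text
(no output)
```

View pics/g2.png

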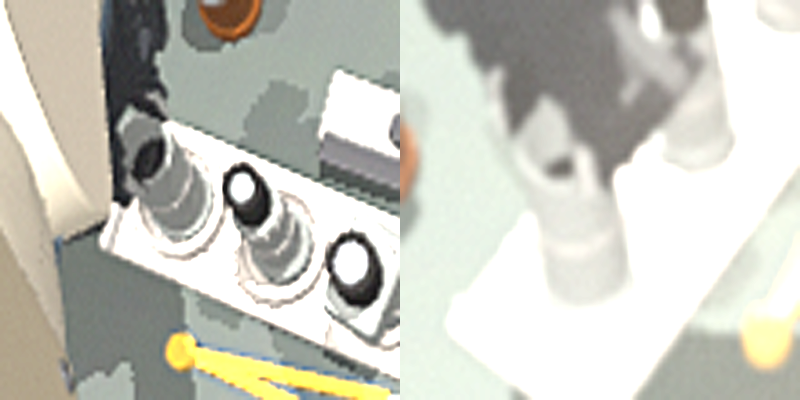

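The fingers straddle the tube, which stands upright, with the left finger on its far side and the bore free. Test lift.

Emit:
{"op": "move_arm", "data": {"moves": [{"turn": [0,0,0],"translation": [0,0,-0.5],"claw": -1},{"turn": [0,0,0],"translation": [0,0,-1],"claw": -1},{"turn": [0,0,0],"translation": [0,0,-2],"claw": -1},{"turn": [0,0,0],"translation": [0,0,-3.5],"claw": -1},{"turn": [0,0,0],"translation": [0,0,-6],"claw": -1},{"turn": [0,0,0],"translation": [0,0,-9],"claw": -1},{"turn": [0,0,0],"translation": [0,0,-12],"claw": -1},{"turn": [0,0,0],"translation": [0,0,-15],"claw": -1},{"turn": [0,0,0],"translation": [0,0,-16.8],"claw": -1},{"turn": [0,0,0],"translation": [0,0,-16.8],"claw": -1}]}}

```text
time: 4.35
ee_pos: [543.4, 294.0, 244.3]
tool_rot: [-0.002, 0.993, -0.121, 0.003]
force: [0.2, -0.6, -2.2]
grip_width: 32.4
```

```bash
python3 go.py 441 -80 240 13.9; python3 - <<'E'
from cell import bot
import cv2,numpy as np
b=bot.get_image("side")["frame"][170:340,100:300]
cv2.imwrite("pics/g3.png",cv2.convertScaleAbs(cv2.resize(b,None,fx=3,fy=3,interpolation=cv2.INTER_CUBIC),alpha=1.3,beta=20))
E
```

```text
shift [-0.92 38.77  0.24] turn [-0.003 -0.007 -0.486]
t 4.35 pos [543.4 294.  244.3] F [ 0.2 -0.6 -2.2] w 32.4
```

View pics/g3.png

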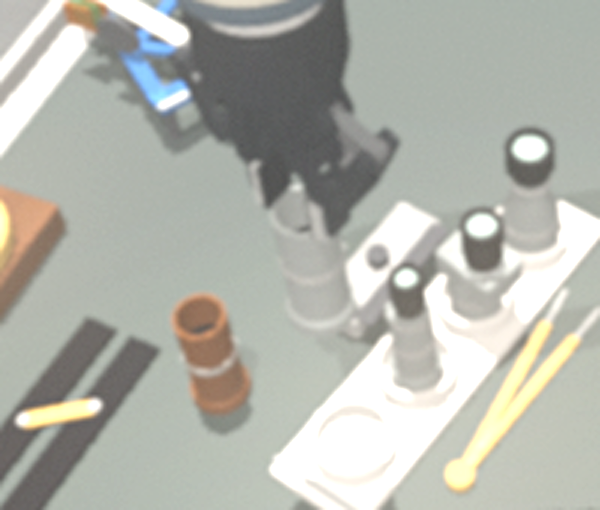

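Sight tube held upright, and 2.2 N matches its weight. Travel to compartment +105.

Emit:
{"op": "move_arm", "data": {"moves": [{"turn": [0,0,-0.02],"translation": [0,1.2,0.2],"claw": -1},{"turn": [0,0,-0.06],"translation": [-0.1,4,0.2],"claw": -1},{"turn": [0,0,-0.12],"translation": [-0.2,8.4,0.2],"claw": -1},{"turn": [0,0,-0.18],"translation": [-0.3,13.2,0.2],"claw": -1},{"turn": [0,0,-0.24],"translation": [-0.4,18,0.2],"claw": -1},{"turn": [0,0,-0.3],"translation": [-0.5,22.8,0.2],"claw": -1},{"turn": [0,0,-0.36],"translation": [-0.6,27.6,0.2],"claw": -1},{"turn": [0,0,-0.42],"translation": [-0.7,32.4,0.2],"claw": -1},{"turn": [0,0,-0.46],"translation": [-0.8,36.5,0.2],"claw": -1},{"turn": [0,0,-0.486],"translation": [-0.9,38.8,0.2],"claw": -1}]}}

```text
time: 5.4
ee_pos: [438.2, -83.2, 237.8]
tool_rot: [-0.001, 0.993, 0.121, 0.001]
force: [-0.1, 0.3, -1.1]
grip_width: 32.4
```

```bash
python3 go.py 441 -80 130 13.9;python3 - <<'E'
from h import *
import cv2
d=bot.get_image("side");np.set_printoptions(precision=1,suppress=True)
cv2.imwrite("pics/b1.png",cv2.resize(d["frame"][90:240,230:400],None,fx=4,fy=4,interpolation=cv2.INTER_CUBIC))
c=np.array([466.4,-182.8]);a=np.radians(13.9);X=np.array([np.cos(a),np.sin(a)]);Y=np.array([-np.sin(a),np.cos(a)])
for i in(1,-1):
  for j in(1,-1):
    P=np.array([*(c+41*i*X+142*j*Y),58]);q=np.array(d["R"])@P+d["t"];u=np.array([d["fx"]*q[0]/q[2]+d["cx"]-230,d["fy"]*q[1]/q[2]+d["cy"]-90])*4;print(i,j,u)
E
```

```text
shift [ 0.33 -0.23 10.78] turn [-0.001 -0.002  0.   ]
t 5.4 pos [438.2 -83.2 237.8] F [-0.1  0.3 -1.1] w 32.4
1 1 [296.8 439.2]
1 -1 [336.2 124.8]
-1 1 [437.6 452.2]
-1 -1 [458.3 134.6]
```

View pics/b1.png

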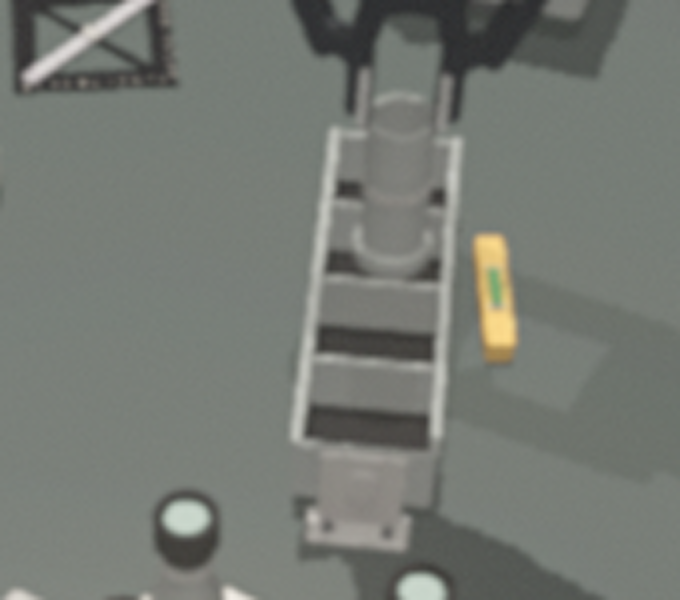

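Projected bin corners match the picture within about 1.5 px. Lower to about 2 mm above contact.

Emit:
{"op": "move_arm", "data": {"moves": [{"turn": [0,0,0],"translation": [0.3,-0.2,1.5],"claw": -1},{"turn": [0,0,0],"translation": [0.3,-0.2,4],"claw": -1},{"turn": [0,0,0],"translation": [0.3,-0.2,7],"claw": -1},{"turn": [0,0,0],"translation": [0.3,-0.2,10],"claw": -1},{"turn": [0,0,0],"translation": [0.3,-0.2,12.5],"claw": -1},{"turn": [0,0,0],"translation": [0.3,-0.2,14],"claw": -1},{"turn": [0,0,0],"translation": [0.3,-0.2,15],"claw": -1},{"turn": [0,0,0],"translation": [0.3,-0.2,15.6],"claw": -1},{"turn": [0,0,0],"translation": [0.3,-0.2,15.8],"claw": -1},{"turn": [0,0,0],"translation": [0.3,-0.2,15.8],"claw": -1}]}}

```text
time: 6.45
ee_pos: [440.5, -82.2, 79.9]
tool_rot: [0.0, 0.993, 0.122, 0.001]
force: [-0.4, 0.3, -0.9]
grip_width: 32.4
```

Emit:
{"op": "move_arm", "data": {"moves": [{"turn": [0,0,0],"translation": [0,0,0],"claw": -1},{"turn": [0,0,0],"translation": [0,0,0.1],"claw": -1},{"turn": [0,0,0],"translation": [0,0,0.1],"claw": -1}]}}

```text
time: 6.75
ee_pos: [440.7, -82.2, 79.3]
tool_rot: [0.0, 0.993, 0.122, 0.001]
force: [0.2, 1.0, -1.0]
grip_width: 32.4
```

Emit:
{"op": "move_arm", "data": {"moves": [{"turn": [0,0,0],"translation": [0,0,0.1],"claw": -1},{"turn": [0,0,0],"translation": [0,0,0.2],"claw": -1},{"turn": [0,0,0],"translation": [0,0,0.2],"claw": -1}]}}

```text
time: 7.05
ee_pos: [441.1, -82.4, 77.9]
tool_rot: [0.0, 0.993, 0.122, 0.001]
force: [-2.5, -1.2, 8.9]
grip_width: 32.4
```

Contact (force up by about 10 N). Release slowly, then rise.

Emit:
{"op": "move_arm", "data": {"moves": [{"turn": [0,0,0],"translation": [0,0,0],"claw": -0.15},{"turn": [0,0,0],"translation": [0,0,0],"claw": 0},{"turn": [0,0,0],"translation": [0,0,0],"claw": 0.2},{"turn": [0,0,0],"translation": [0,0,0],"claw": 0.5},{"turn": [0,0,0],"translation": [0,0,0],"claw": 0.8},{"turn": [0,0,0],"translation": [0,0,0],"claw": 1},{"turn": [0,0,0],"translation": [0,0,0],"claw": 1},{"turn": [0,0,0],"translation": [0,0,-1],"claw": 1},{"turn": [0,0,0],"translation": [0,0,-3],"claw": 1},{"turn": [0,0,0],"translation": [0,0,-6],"claw": 1}]}}

```text
time: 8.05
ee_pos: [439.9, -82.2, 138.2]
tool_rot: [-0.0, 0.993, 0.122, 0.0]
force: [1.0, -0.0, -0.4]
grip_width: 85.3
```

Emit:
{"op": "move_arm", "data": {"moves": [{"turn": [0,0,0],"translation": [0,0,-4],"claw": 1},{"turn": [0,0,0],"translation": [0,0,-8],"claw": 1},{"turn": [0,0,0],"translation": [0,0,-10],"claw": 1}]}}

```text
time: 8.35
ee_pos: [441.1, -82.4, 242.3]
tool_rot: [0.001, 0.993, 0.122, 0.002]
force: [0.9, -0.4, -0.5]
grip_width: 85.5
```

```bash
python3 go.py 525 224.5 240 -13.6
```

```text
shift [ 15.56 -27.76   0.25] turn [ 0.001 -0.005  0.481]
t 8.35 pos [441.1 -82.4 242.3] F [ 0.9 -0.4 -0.5] w 85.5
```

Emit:
{"op": "move_arm", "data": {"moves": [{"turn": [0,0,0.05],"translation": [1.6,-2.8,0.2],"claw": 1},{"turn": [0,0,0.11],"translation": [3.6,-6.4,0.2],"claw": 1},{"turn": [0,0,0.18],"translation": [5.8,-10.4,0.2],"claw": 1},{"turn": [0,0,0.25],"translation": [8.1,-14.4,0.2],"claw": 1},{"turn": [0,0,0.32],"translation": [10.4,-18.5,0.2],"claw": 1},{"turn": [0,0,0.39],"translation": [12.6,-22.5,0.2],"claw": 1},{"turn": [0,0,0.45],"translation": [14.4,-25.7,0.2],"claw": 1},{"turn": [0,0,0.481],"translation": [15.6,-27.8,0.2],"claw": 1},{"turn": [0,0,0.481],"translation": [15.6,-27.8,0.2],"claw": 1},{"turn": [0,0,0.481],"translation": [15.6,-27.8,0.2],"claw": 1}]}}

```text
time: 9.35
ee_pos: [524.9, 225.0, 240.7]
tool_rot: [0.0, 0.993, -0.117, 0.002]
force: [0.6, -0.0, -0.9]
grip_width: 85.3
```

```bash
python3 go.py 525 224.5 97 -13.6;python3 - <<'E'
from h import *
import cv2
d=bot.get_image("side")
a=cv2.resize(d["frame"][100:260,230:400],(400,376),interpolation=cv2.INTER_CUBIC)
b=cv2.resize(d["frame"][170:330,170:340],(400,376),interpolation=cv2.INTER_CUBIC)
cv2.imwrite("pics/b2.png",np.hstack([a,b]))
E
```

```text
shift [-0.05  0.05 14.37] turn [ 0.    -0.005  0.002]
t 9.35 pos [524.9 225.  240.7] F [ 0.6 -0.  -0.9] w 85.3
```

View pics/b2.png

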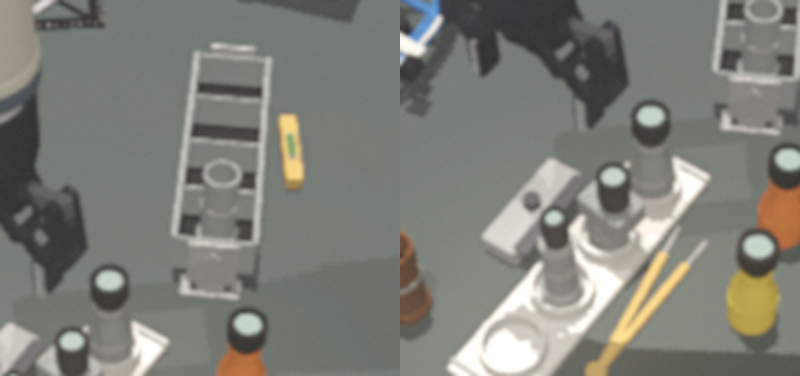

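The sight tube stands upright in the left compartment (crop 222,215). Grasp the slim scope next.

Emit:
{"op": "move_arm", "data": {"moves": [{"turn": [0,0,0],"translation": [0,0,3],"claw": 1},{"turn": [0,0,0],"translation": [0,0,6],"claw": 1},{"turn": [0,0,0],"translation": [0,0,8.5],"claw": 1},{"turn": [0,0,0],"translation": [0,0,11],"claw": 1},{"turn": [0,0,0],"translation": [0,0,13],"claw": 1},{"turn": [0,0,0],"translation": [0,0,14],"claw": 1},{"turn": [0,0,0],"translation": [0,0,14.4],"claw": 1},{"turn": [0,0,0],"translation": [0,0,14.4],"claw": 0.5},{"turn": [0,0,0],"translation": [0,0,14.4],"claw": 0},{"turn": [0,0,0],"translation": [0,0,14.4],"claw": -0.3}]}}

```text
time: 10.4
ee_pos: [526.2, 224.4, 97.8]
tool_rot: [-0.0, 0.993, -0.118, 0.003]
force: [0.2, 0.1, -0.1]
grip_width: 43.9
```

Emit:
{"op": "move_arm", "data": {"moves": [{"turn": [0,0,0],"translation": [0,0,0],"claw": -0.4},{"turn": [0,0,0],"translation": [0,0,0],"claw": -0.6},{"turn": [0,0,0],"translation": [0,0,0],"claw": -1},{"turn": [0,0,0],"translation": [0,0,0],"claw": -1},{"turn": [0,0,0],"translation": [0,0,0],"claw": -1},{"turn": [0,0,0],"translation": [0,0,0],"claw": -1}]}}

```text
time: 11.0
ee_pos: [529.6, 226.1, 101.8]
tool_rot: [-0.002, 0.993, -0.118, 0.007]
force: [-2.8, 0.1, 24.9]
grip_width: -0.4
```

The jaws shut fully, with 25 N upward on the tool. I look before doing anything.

```bash
python3 go.py 525 224.5 97 -13.6;python3 - <<'E'
from h import *
import cv2
d=bot.get_image("side");t=bot.get_image("top")
a=cv2.resize(t["frame"][140:240,115:215],(400,400),interpolation=cv2.INTER_CUBIC)
b=cv2.resize(d["frame"][210:310,180:280],(400,400),interpolation=cv2.INTER_CUBIC)
cv2.imwrite("pics/s1.png",cv2.convertScaleAbs(np.hstack([a,b]),alpha=1.4,beta=15))
E
```

```text
shift [-0.41  0.27  0.47] turn [-0.006 -0.012  0.001]
t 11.0 pos [529.6 226.1 101.8] F [-2.8  0.1 24.9] w -0.4
```

View pics/s1.png

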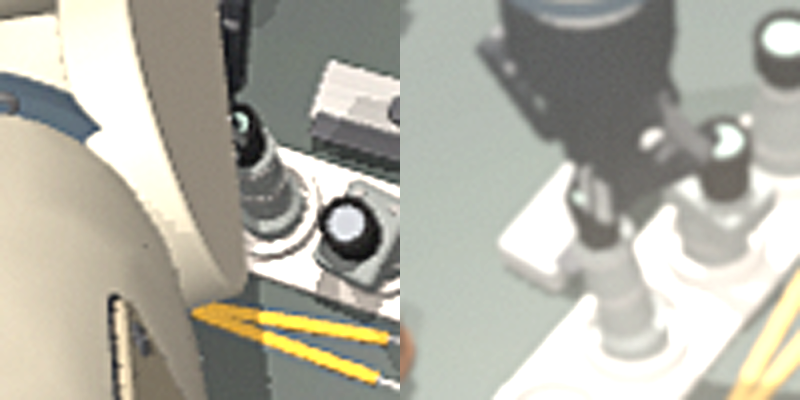

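Side crop: shut pads at about (595,190) in front of the eyepiece, and the scope leaning left, its top at (578,200). I check where the TCP projects and where the tube landed.

```bash
python3 - <<'E'
from h import *
np.set_printoptions(precision=1,suppress=True)
d=bot.get_image("side");t=bot.get_image("top")
def pr(d,P):
    q=np.array(d["R"])@P+d["t"];return np.array([d["fx"]*q[0]/q[2]+d["cx"],d["fy"]*q[1]/q[2]+d["cy"]])
s=bot.read_state();p=np.array(s["ee_pos"]);print(p,s["grip_width"],s["force"])
for dz in(0,19,40):
    P=p+[0,0,dz];print(dz,"side crop",(pr(d,P)-[180,210])*4+[400,0],"top crop",(pr(t,P)-[115,140])*4)
print("sight in bin", onz(d,(222/2.353+230,172/2.353+100),113))
print("slim expected side",(pr(d,np.array([525,224.5,132]))-[180,210])*4+[400,0])
E
```

```text
[529.6 226.1 101.8] -0.15512500161177306 [-2.4  0.2 24.3]
0 side crop [616.2 239.3] top crop [234.2 161.4]
19 side crop [613.4 217.7] top crop [226.1 152.4]
40 side crop [610.3 193. ] top crop [216.8 141.9]
sight in bin [441.7 -82.2 113. ]
slim expected side [621.8 204.9]
```

The tube landed within 1 mm of the commanded spot, so the TCP calibration is good. The slim scope's top has been pushed about 20 mm towards +x. I raise 5 mm with the jaws shut, to see whether it is held.

Emit:
{"op": "move_arm", "data": {"moves": [{"turn": [0,0,0],"translation": [0,0,-0.2],"claw": -1},{"turn": [0,0,0],"translation": [0,0,-0.4],"claw": -1},{"turn": [0,0,0],"translation": [0,0,-0.4],"claw": -1}]}}

```text
time: 11.5
ee_pos: [529.5, 226.1, 106.0]
tool_rot: [-0.002, 0.993, -0.118, 0.007]
force: [0.1, -0.4, -0.3]
grip_width: -0.2
```

```bash
python3 go.py 525 224.5 97 -13.6;python3 - <<'E'
from h import *
import cv2
d=bot.get_image("side");t=bot.get_image("top")
a=cv2.resize(t["frame"][150:205,155:210],(400,400),interpolation=cv2.INTER_CUBIC)
b=cv2.resize(d["frame"][240:305,210:260],(400,520),interpolation=cv2.INTER_CUBIC)
a=np.vstack([a,np.zeros((120,400,3),np.uint8)])
cv2.imwrite("pics/s2.png",cv2.convertScaleAbs(np.hstack([a,b]),alpha=1.5,beta=0))
E
```

```text
shift [-0.41  0.27  0.89] turn [-0.006 -0.013  0.001]
t 11.5 pos [529.5 226.1 106. ] F [ 0.1 -0.4 -0.3] w -0.2
```

View pics/s2.png

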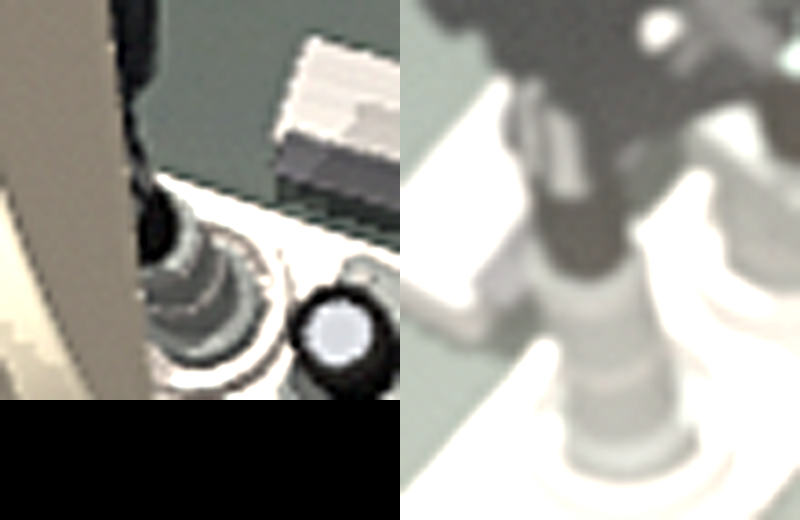

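```bash
python3 - <<'E'
from h import *
np.set_printoptions(precision=1,suppress=True)
d=bot.get_image("side");t=bot.get_image("top")
print("shoulder side z97",onz(d,(233.1,272.7),97),"strip tip z106",onz(d,(231.5,263.7),106),"z125",onz(d,(231.5,263.7),125))
print("top eyepiece z110",onz(t,(176.3,181),110), "foot side z18",onz(d,(210+232/8,240+445/8),20))
s=bot.read_state();print(np.round(s["q"],3),np.round(s["tool_rot"],4))
def pr(d,P):
    q=np.array(d["R"])@P+d["t"];return np.array([d["fx"]*q[0]/q[2]+d["cx"],d["fy"]*q[1]/q[2]+d["cy"]])
for P in([529.5,226,106],[529.5,226,143],[525,224,132],[525,224,97]):print(P,(pr(d,np.array(P))-[210,240])*8+[400,0])
E
```

```text
shoulder side z97 [530.2 230.2  97. ] strip tip z106 [538.9 217.1 106. ] z125 [532.2 228.3 125. ]
top eyepiece z110 [526.8 217.9 110. ] foot side z18 [521.2 233.8  20. ]
[ 0.4  0.4  1.8 -0.   0.9  0.6] [-0.   1.  -0.1  0. ]
[529.5, 226, 106] [591.7 228.9]
[529.5, 226, 143] [580.7 142.9]
[525, 224, 132] [604.4 168.1]
[525, 224, 97] [614.1 248.2]
```

The force went to zero, so the scope isn't held. Clear the eyepiece straight up with the jaws shut, then look again.

Emit:
{"op": "move_arm", "data": {"moves": [{"turn": [0,0,0],"translation": [0,0,-0.7],"claw": -1},{"turn": [0,0,0],"translation": [0,0,-1.4],"claw": -1},{"turn": [0,0,0],"translation": [0,0,-2.1],"claw": -1},{"turn": [0,0,0],"translation": [0,0,-3],"claw": -1},{"turn": [0,0,0],"translation": [0,0,-5],"claw": -1},{"turn": [0,0,0],"translation": [0,0,-9],"claw": -1},{"turn": [0,0,0],"translation": [0,0,-13],"claw": -1},{"turn": [0,0,0],"translation": [0,0,-13],"claw": -1}]}}

```text
time: 12.5
ee_pos: [530.6, 227.0, 241.8]
tool_rot: [-0.004, 0.993, -0.118, 0.01]
force: [0.9, 1.3, -0.0]
grip_width: 0.1
```

```bash
python3 - <<'E'
from h import *
import cv2
np.set_printoptions(precision=1,suppress=True)
d=bot.get_image("side");t=bot.get_image("top")
print("s1 top",*tri(t,(175,170),d,(224.5,260)))
cv2.imwrite("pics/topR.png",t["frame"]);cv2.imwrite("pics/sideR.png",d["frame"])
a=cv2.resize(t["frame"][145:245,125:225],(400,400),interpolation=cv2.INTER_CUBIC)
b=cv2.resize(d["frame"][210:310,185:285],(400,400),interpolation=cv2.INTER_CUBIC)
cv2.imwrite("pics/s3.png",np.hstack([a,b]))
E
```

```text
s1 top [549.5 221.9 119.2] 2.4455423573738058
```

View pics/s3.png

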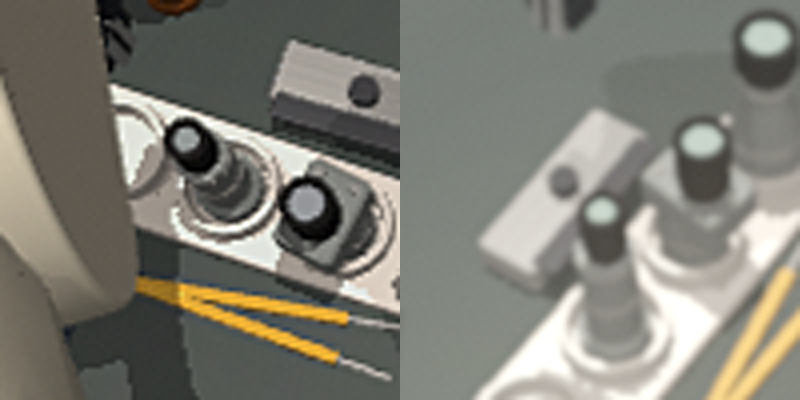

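The slim scope stands upright in its cup again (side crop 600,210; top crop 190,140). I measure it anew and check the finger tips against the reported TCP.

```bash
python3 - <<'E'
from h import *
import cv2
np.set_printoptions(precision=1,suppress=True)
d=bot.get_image("side");t=bot.get_image("top");s=bot.read_state()
def pr(d,P):
    q=np.array(d["R"])@P+d["t"];return np.array([d["fx"]*q[0]/q[2]+d["cx"],d["fy"]*q[1]/q[2]+d["cy"]])
p=np.array(s["ee_pos"]);a=np.radians(-13.5);X=np.array([np.cos(a),np.sin(a),0]);Y=np.array([-np.sin(a),np.cos(a),0])
print("side TCP px",pr(d,p),"+-11 row",pr(d,p+11*Y),pr(d,p-11*Y),"top TCP px",pr(t,p))
P1=fullpx((190,140),4,(125,145));P2=fullpx((200,211),4,(185,210))
print("slim: top",onz(t,P1,132),"side",onz(d,P2,132),"tri",*tri(t,P1,d,P2))
c=d["frame"][170:240,190:260]
cv2.imwrite("pics/tip.png",cv2.convertScaleAbs(cv2.resize(c,(560,560),interpolation=cv2.INTER_CUBIC),alpha=1.6,beta=20))
E
```

```text
side TCP px [230.3 228.5] +-11 row [226.5 232.5] [234.1 224.5] top TCP px [157.6 163.8]
slim: top [523.7 221.4 132. ] side [525.4 227.5 132. ] tri [526.6 223.5 125.1] 2.308432710393078
```

View pics/tip.png

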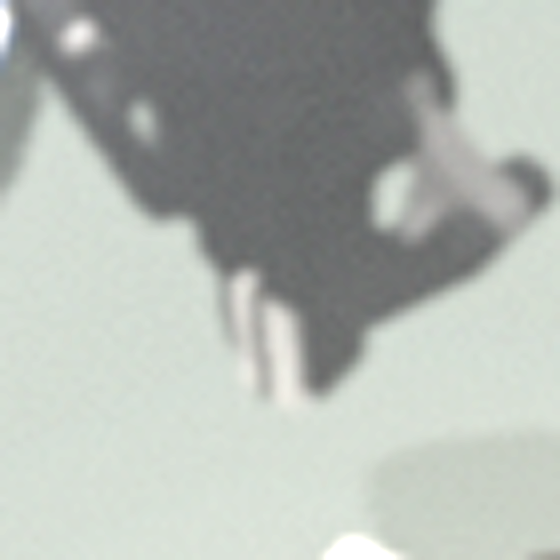

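The slim pads were too high. The finger tips appear at about (228,220), while the reported TCP projects to (230,228), which puts the real tips about 25 mm above it. That fits the jaws slipping off the top of the eyepiece, and the tube being held only by its rim. I'll grasp about 25 mm lower by the readout; even at face value that clears the gripper body. The grip width will show which is right.

```bash
python3 go.py 525 224 240 -13.6
```

```text
shift [-0.14  0.17 -0.54] turn [-0.004 -0.011  0.001]
t 12.7 pos [526.9 225.3 234.6] F [-0.3 -0.6  0.3] w -0.1
```

The arm was still settling (241.8 → 234.6 mm), so part of that gap was motion. I repeat the tip measurement at rest, by image difference.

```bash
python3 - <<'E'
from h import *
import cv2
np.set_printoptions(precision=1,suppress=True)
s=bot.read_state();d=bot.get_image("side");s2=bot.read_state();p=np.array(s2["ee_pos"]);print(s["ee_pos"],p,np.abs(s2["qd"]).max())
def pr(d,P):
    q=np.array(d["R"])@P+d["t"];return np.array([d["fx"]*q[0]/q[2]+d["cx"],d["fy"]*q[1]/q[2]+d["cy"]])
a=np.radians(-13.6);Y=np.array([-np.sin(a),np.cos(a),0])
print("TCP",pr(d,p),"near",pr(d,p+11*Y),"far",pr(d,p-11*Y),"20up",pr(d,p+[0,0,20]))
g=cv2.cvtColor(d["frame"],cv2.COLOR_BGR2GRAY)
for r in range(212,244,2):print(r,g[r,212:246:2])
E
```

```text
[526.9 225.3 234.6] [526.7 225.3 234.2] 0.008846426657096142
TCP [230.4 228.6] near [226.5 232.7] far [234.2 224.7] 20up [229.5 221.6]
212 [123 123 123 110 116 105 117 126  79  55  57  57  83 114 122 124 124]
214 [123 124 123 119 114 106 115 130  89  57  56  60 100 125 123 123 123]
216 [123 122 124 123 128 117 112 133  99  59  58  86 118 124 124 124 123]
218 [125 125 124 123 128 126 105 135 102  59  86 120 125 124 124 125 125]
220 [123 123 124 125 125 120 115 135 123 104 119 126 125 125 124 124 124]
222 [125 126 124 125 123 125 125 127 127 126 125 124 125 125 123 124 125]
224 [123 125 125 125 123 125 125 125 125 125 124 125 126 125 125 125 124]
226 [125 124 124 124 124 125 125 124 125 124 125 126 125 122 117 117 115]
228 [125 126 125 125 125 125 124 125 125 125 126 124 119 114 114 114 114]
230 [126 126 126 125 126 125 127 126 125 126 126 123 117 114 115 115 115]
232 [126 126 127 128 126 127 127 127 125 127 126 125 117 115 115 115 116]
234 [126 126 126 127 127 126 126 127 127 127 125 124 118 116 116 117 116]
236 [126 126 127 127 126 126 126 127 126 128 128 134 124 117 116 117 116]
238 [128 126 127 127 128 127 127 127 127 128 174 200 171 128 116 115 116]
240 [128 128 128 127 128 126 128 127 128 168 209 212 198 186 160 127 117]
242 [128 128 127 128 127 129 128 127 164 207 213 210 200 197 196 187 159]
```

At rest the tips are still about 25 mm above the readout, so the offset is real. Retry at a TCP readout of about 71.

Emit:
{"op": "move_arm", "data": {"moves": [{"turn": [-0.004,-0.011,0],"translation": [-0.1,0.2,-0.5],"claw": 1},{"turn": [-0.004,-0.011,0],"translation": [-0.1,0.2,-0.5],"claw": 1},{"turn": [-0.004,-0.011,0],"translation": [-0.1,0.2,-0.5],"claw": 1},{"turn": [-0.004,-0.011,0],"translation": [-0.1,0.2,-0.5],"claw": 1},{"turn": [-0.004,-0.011,0],"translation": [-0.1,0.2,-0.5],"claw": 1},{"turn": [-0.004,-0.011,0],"translation": [-0.1,0.2,-0.5],"claw": 1},{"turn": [-0.004,-0.011,0],"translation": [-0.1,0.2,-0.5],"claw": 1}]}}

```text
time: 13.45
ee_pos: [525.2, 223.6, 239.1]
tool_rot: [0.0, 0.993, -0.118, -0.001]
force: [-0.0, 1.2, -0.1]
grip_width: 85.4
```

```bash
python3 go.py 525 224 71 -13.6
```

```text
shift [-1.000e-02 -4.000e-02  1.681e+01] turn [0.    0.001 0.001]
t 13.45 pos [525.2 223.6 239.1] F [-0.   1.2 -0.1] w 85.4
```

Emit:
{"op": "move_arm", "data": {"moves": [{"turn": [0,0,0],"translation": [0,0,3],"claw": 1},{"turn": [0,0,0],"translation": [0,0,6],"claw": 1},{"turn": [0,0,0],"translation": [0,0,9],"claw": 1},{"turn": [0,0,0],"translation": [0,0,11.5],"claw": 1},{"turn": [0,0,0],"translation": [0,0,13.5],"claw": 1},{"turn": [0,0,0],"translation": [0,0,15],"claw": 1},{"turn": [0,0,0],"translation": [0,0,16],"claw": 1},{"turn": [0,0,0],"translation": [0,0,16.8],"claw": 1},{"turn": [0,0,0],"translation": [0,0,16.8],"claw": 0.5},{"turn": [0,0,0],"translation": [0,0,16.8],"claw": 0.1}]}}

```text
time: 14.45
ee_pos: [525.4, 223.7, 71.6]
tool_rot: [-0.0, 0.993, -0.118, -0.0]
force: [-0.4, -0.4, 0.1]
grip_width: 59.3
```

Emit:
{"op": "move_arm", "data": {"moves": [{"turn": [0,0,0],"translation": [0,0,0],"claw": -0.1},{"turn": [0,0,0],"translation": [0,0,0],"claw": -0.3},{"turn": [0,0,0],"translation": [0,0,0],"claw": -0.4},{"turn": [0,0,0],"translation": [0,0,0],"claw": -0.5},{"turn": [0,0,0],"translation": [0,0,0],"claw": -0.5}]}}

```text
time: 14.95
ee_pos: [525.2, 224.0, 72.1]
tool_rot: [-0.0, 0.993, -0.118, -0.0]
force: [-1.8, 0.3, 5.4]
grip_width: 22.5
```

Emit:
{"op": "move_arm", "data": {"moves": [{"turn": [0,0,0],"translation": [0,0,0],"claw": -0.7},{"turn": [0,0,0],"translation": [0,0,0],"claw": -1},{"turn": [0,0,0],"translation": [0,0,0],"claw": -1},{"turn": [0,0,0],"translation": [0,0,0],"claw": -1},{"turn": [0,0,0],"translation": [0,0,0],"claw": -1}], "newtons": 50}}

```text
time: 15.45
ee_pos: [525.1, 224.0, 72.2]
tool_rot: [-0.0, 0.993, -0.118, -0.0]
force: [-1.6, 1.3, 3.4]
grip_width: 22.2
```

```bash
python3 go.py 458 -149 240 13.9
```

```text
shift [  2.19  37.83 -16.81] turn [-0.001  0.001 -0.479]
t 15.45 pos [525.1 224.   72.2] F [-1.6  1.3  3.4] w 22.2
```

Width 22.2 is stable on the 24 mm eyepiece. Lift.

Emit:
{"op": "move_arm", "data": {"moves": [{"turn": [0,0,0],"translation": [0,0,-0.5],"claw": -1},{"turn": [0,0,0],"translation": [0,0,-1],"claw": -1},{"turn": [0,0,0],"translation": [0,0,-2],"claw": -1},{"turn": [0,0,0],"translation": [0,0,-3.5],"claw": -1},{"turn": [0,0,0],"translation": [0,0,-6],"claw": -1},{"turn": [0,0,0],"translation": [0,0,-9],"claw": -1},{"turn": [0,0,0],"translation": [0,0,-12],"claw": -1},{"turn": [0,0,0],"translation": [0,0,-15],"claw": -1},{"turn": [0,0,0],"translation": [0,0,-16.8],"claw": -1},{"turn": [0,0,0],"translation": [0,0,-16.8],"claw": -1}]}}

```text
time: 16.45
ee_pos: [526.9, 224.5, 243.7]
tool_rot: [-0.002, 0.993, -0.118, 0.002]
force: [0.2, 0.7, -3.0]
grip_width: 22.6
```

```bash
python3 go.py 458 -149 240 13.9
```

```text
shift [ 2.04 37.92  0.23] turn [-0.003 -0.005 -0.479]
t 16.45 pos [526.9 224.5 243.7] F [ 0.2  0.7 -3. ] w 22.6
```

Emit:
{"op": "move_arm", "data": {"moves": [{"turn": [0,0,-0.02],"translation": [0.1,1.2,0.2],"claw": -1},{"turn": [0,0,-0.06],"translation": [0.2,4,0.2],"claw": -1},{"turn": [0,0,-0.12],"translation": [0.4,8.4,0.2],"claw": -1},{"turn": [0,0,-0.18],"translation": [0.7,13.2,0.2],"claw": -1},{"turn": [0,0,-0.24],"translation": [1,18,0.2],"claw": -1},{"turn": [0,0,-0.3],"translation": [1.2,22.8,0.2],"claw": -1},{"turn": [0,0,-0.36],"translation": [1.4,27.6,0.2],"claw": -1},{"turn": [0,0,-0.42],"translation": [1.7,32.4,0.2],"claw": -1},{"turn": [0,0,-0.46],"translation": [1.9,36,0.2],"claw": -1},{"turn": [0,0,-0.479],"translation": [2,37.9,0.2],"claw": -1}]}}

```text
time: 17.45
ee_pos: [456.2, -151.2, 239.3]
tool_rot: [-0.001, 0.993, 0.121, 0.002]
force: [1.4, 0.9, -1.5]
grip_width: 22.7
```

```bash
python3 go.py 458 -150 80 13.9
```

```text
shift [ 0.14 -0.04 15.93] turn [-0.002 -0.004 -0.   ]
t 17.45 pos [ 456.2 -151.2  239.3] F [ 1.4  0.9 -1.5] w 22.7
```

Emit:
{"op": "move_arm", "data": {"moves": [{"turn": [0,0,0],"translation": [0.1,0,1.5],"claw": -1},{"turn": [0,0,0],"translation": [0.1,0,4],"claw": -1},{"turn": [0,0,0],"translation": [0.1,0,7],"claw": -1},{"turn": [0,0,0],"translation": [0.1,0,10],"claw": -1},{"turn": [0,0,0],"translation": [0.1,0,12.5],"claw": -1},{"turn": [0,0,0],"translation": [0.1,0,14],"claw": -1},{"turn": [0,0,0],"translation": [0.1,0,15],"claw": -1},{"turn": [0,0,0],"translation": [0.1,0,15.7],"claw": -1},{"turn": [0,0,0],"translation": [0.1,0,15.9],"claw": -1},{"turn": [0,0,0],"translation": [0.1,0,15.9],"claw": -1}]}}

```text
time: 18.45
ee_pos: [457.9, -150.6, 80.5]
tool_rot: [-0.001, 0.993, 0.121, 0.002]
force: [-0.1, -0.2, -2.9]
grip_width: 22.6
```

Emit:
{"op": "move_arm", "data": {"moves": [{"turn": [0,0,0],"translation": [0,0,0.1],"claw": -1},{"turn": [0,0,0],"translation": [0,0,0.2],"claw": -1},{"turn": [0,0,0],"translation": [0,0,0.2],"claw": -1}]}}

```text
time: 18.75
ee_pos: [458.1, -150.7, 78.8]
tool_rot: [-0.001, 0.993, 0.121, 0.002]
force: [0.3, 0.1, -2.7]
grip_width: 22.7
```

Emit:
{"op": "move_arm", "data": {"moves": [{"turn": [0,0,0],"translation": [0,0,0.1],"claw": -1},{"turn": [0,0,0],"translation": [0,0,0.15],"claw": -1},{"turn": [0,0,0],"translation": [0,0,0.15],"claw": -1}]}}

```text
time: 19.05
ee_pos: [458.4, -150.8, 78.0]
tool_rot: [-0.001, 0.993, 0.121, 0.002]
force: [-2.6, 0.1, 6.5]
grip_width: 22.6
```

Contact. Release and rise.

Emit:
{"op": "move_arm", "data": {"moves": [{"turn": [0,0,0],"translation": [0,0,0],"claw": -0.4},{"turn": [0,0,0],"translation": [0,0,0],"claw": -0.25},{"turn": [0,0,0],"translation": [0,0,0],"claw": 0},{"turn": [0,0,0],"translation": [0,0,0],"claw": 0.4},{"turn": [0,0,0],"translation": [0,0,0],"claw": 0.8},{"turn": [0,0,0],"translation": [0,0,0],"claw": 1},{"turn": [0,0,0],"translation": [0,0,0],"claw": 1},{"turn": [0,0,0],"translation": [0,0,-1],"claw": 1},{"turn": [0,0,0],"translation": [0,0,-3],"claw": 1},{"turn": [0,0,0],"translation": [0,0,-6],"claw": 1}]}}

```text
time: 20.05
ee_pos: [457.1, -150.6, 138.2]
tool_rot: [-0.001, 0.993, 0.121, 0.001]
force: [0.2, -0.7, 0.6]
grip_width: 85.1
```

Emit:
{"op": "move_arm", "data": {"moves": [{"turn": [0,0,0],"translation": [0,0,-4],"claw": 1},{"turn": [0,0,0],"translation": [0,0,-8],"claw": 1},{"turn": [0,0,0],"translation": [0,0,-10],"claw": 1}]}}

```text
time: 20.35
ee_pos: [458.2, -151.3, 242.5]
tool_rot: [-0.0, 0.993, 0.121, 0.004]
force: [0.1, -0.3, -0.2]
grip_width: 85.1
```

```bash
python3 go.py 499.5 161 240 -13.6
```

```text
shift [ 11.51 -29.33   0.31] turn [-0.001 -0.007  0.48 ]
t 20.35 pos [ 458.2 -151.3  242.5] F [ 0.1 -0.3 -0.2] w 85.1
```

Emit:
{"op": "move_arm", "data": {"moves": [{"turn": [0,0,0.05],"translation": [1.2,-2.9,0.3],"claw": 1},{"turn": [0,0,0.11],"translation": [2.6,-6.7,0.3],"claw": 1},{"turn": [0,0,0.18],"translation": [4.3,-11,0.3],"claw": 1},{"turn": [0,0,0.25],"translation": [6,-15.2,0.3],"claw": 1},{"turn": [0,0,0.32],"translation": [7.7,-19.5,0.3],"claw": 1},{"turn": [0,0,0.39],"translation": [9.3,-23.8,0.3],"claw": 1},{"turn": [0,-0.004,0.45],"translation": [10.7,-27.2,0.3],"claw": 1},{"turn": [0,-0.007,0.48],"translation": [11.5,-29.3,0.3],"claw": 1},{"turn": [0,-0.007,0.48],"translation": [11.5,-29.3,0.3],"claw": 1},{"turn": [0,-0.007,0.48],"translation": [11.5,-29.3,0.3],"claw": 1}]}}

```text
time: 21.35
ee_pos: [499.2, 160.8, 240.5]
tool_rot: [-0.0, 0.993, -0.118, -0.0]
force: [0.4, -0.6, -0.5]
grip_width: 85.3
```

```bash
python3 go.py 499.5 161 64 -13.6; python3 - <<'E'
from h import *
import cv2
np.set_printoptions(precision=1,suppress=True)
d=bot.get_image("side")
a=cv2.resize(d["frame"][100:220,250:350],(400,480),interpolation=cv2.INTER_CUBIC)
b=cv2.resize(d["frame"][190:310,205:305],(400,480),interpolation=cv2.INTER_CUBIC)
cv2.imwrite("pics/p1.png",np.hstack([a,b]))
E
```

```text
shift [ 2.000e-02 -1.000e-02  1.765e+01] turn [-0.001  0.     0.002]
t 21.35 pos [499.2 160.8 240.5] F [ 0.4 -0.6 -0.5] w 85.3
```

View pics/p1.png

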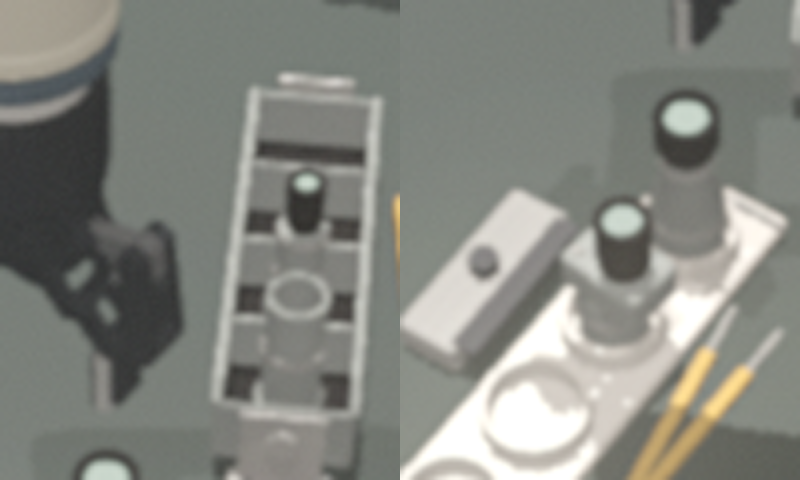

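The tube (298,345) and slim (305,200) stand upright in compartments 1 and 2; the prism's eyepiece is unmoved at crop (623,222). Grasp the prism.

Emit:
{"op": "move_arm", "data": {"moves": [{"turn": [0,0,0],"translation": [0,0,3],"claw": 1},{"turn": [0,0,0],"translation": [0,0,6],"claw": 1},{"turn": [0,0,0],"translation": [0,0,9],"claw": 1},{"turn": [0,0,0],"translation": [0,0,12],"claw": 1},{"turn": [0,0,0],"translation": [0,0,14.2],"claw": 1},{"turn": [0,0,0],"translation": [0,0,15.8],"claw": 1},{"turn": [0,0,0],"translation": [0,0,16.8],"claw": 1},{"turn": [0,0,0],"translation": [0,0,17.6],"claw": 1},{"turn": [0,0,0],"translation": [0,0,17.6],"claw": 0.5},{"turn": [0,0,0],"translation": [0,0,17.6],"claw": 0.1}]}}

```text
time: 22.4
ee_pos: [499.6, 160.2, 65.0]
tool_rot: [-0.0, 0.993, -0.118, 0.0]
force: [0.2, -0.2, 0.9]
grip_width: 59.4
```

Emit:
{"op": "move_arm", "data": {"moves": [{"turn": [0,0,0],"translation": [0,0,0],"claw": -0.1},{"turn": [0,0,0],"translation": [0,0,0],"claw": -0.2},{"turn": [0,0,0],"translation": [0,0,0],"claw": -0.3},{"turn": [0,0,0],"translation": [0,0,0],"claw": -0.4},{"turn": [0,0,0],"translation": [0,0,0],"claw": -0.7},{"turn": [0,0,0],"translation": [0,0,0],"claw": -1},{"turn": [0,0,0],"translation": [0,0,0],"claw": -1},{"turn": [0,0,0],"translation": [0,0,0],"claw": -1},{"turn": [0,0,0],"translation": [0,0,0],"claw": -1}]}}

```text
time: 23.3
ee_pos: [499.4, 160.5, 65.7]
tool_rot: [-0.001, 0.993, -0.118, 0.0]
force: [-3.6, 0.5, 8.2]
grip_width: 28.4
```

Emit:
{"op": "move_arm", "data": {"moves": [{"turn": [0,0,0],"translation": [0,0,-0.5],"claw": -1},{"turn": [0,0,0],"translation": [0,0,-1],"claw": -1},{"turn": [0,0,0],"translation": [0,0,-2],"claw": -1},{"turn": [0,0,0],"translation": [0,0,-3.5],"claw": -1},{"turn": [0,0,0],"translation": [0,0,-6],"claw": -1},{"turn": [0,0,0],"translation": [0,0,-9],"claw": -1},{"turn": [0,0,0],"translation": [0,0,-12],"claw": -1},{"turn": [0,0,0],"translation": [0,0,-15],"claw": -1},{"turn": [0,0,0],"translation": [0,0,-17.4],"claw": -1},{"turn": [0,0,0],"translation": [0,0,-17.4],"claw": -1}], "newtons": 60}}

```text
time: 24.3
ee_pos: [501.4, 160.8, 243.5]
tool_rot: [-0.002, 0.993, -0.118, 0.003]
force: [0.5, 1.0, -4.1]
grip_width: 28.0
```

```bash
python3 go.py 465.1 -215 240 13.9
```

```text
shift [ 5.3  37.39  0.2 ] turn [-0.003 -0.007 -0.48 ]
t 24.3 pos [501.4 160.8 243.5] F [ 0.5  1.  -4.1] w 28.0
```

Emit:
{"op": "move_arm", "data": {"moves": [{"turn": [0,0,-0.02],"translation": [0.2,1.2,0.2],"claw": -1},{"turn": [0,0,-0.06],"translation": [0.6,4,0.2],"claw": -1},{"turn": [0,0,-0.12],"translation": [1.2,8.4,0.2],"claw": -1},{"turn": [0,0,-0.18],"translation": [1.9,13.2,0.2],"claw": -1},{"turn": [0,0,-0.24],"translation": [2.5,18,0.2],"claw": -1},{"turn": [0,0,-0.3],"translation": [3.2,22.8,0.2],"claw": -1},{"turn": [0,0,-0.36],"translation": [3.9,27.6,0.2],"claw": -1},{"turn": [0,0,-0.42],"translation": [4.6,32.2,0.2],"claw": -1},{"turn": [0,-0.005,-0.46],"translation": [5.1,35.7,0.2],"claw": -1},{"turn": [0,-0.007,-0.48],"translation": [5.3,37.4,0.2],"claw": -1}]}}

```text
time: 25.3
ee_pos: [463.8, -217.8, 238.6]
tool_rot: [-0.002, 0.993, 0.121, -0.001]
force: [-0.1, -0.1, -3.9]
grip_width: 28.0
```

```bash
python3 go.py 465.1 -215 73.5 13.9
```

```text
shift [ 0.21 -0.18 16.51] turn [-0.004  0.001 -0.   ]
t 25.3 pos [ 463.8 -217.8  238.6] F [-0.1 -0.1 -3.9] w 28.0
```

Emit:
{"op": "move_arm", "data": {"moves": [{"turn": [0,0,0],"translation": [0.2,-0.2,1.5],"claw": -1},{"turn": [0,0,0],"translation": [0.2,-0.2,4],"claw": -1},{"turn": [0,0,0],"translation": [0.2,-0.2,7],"claw": -1},{"turn": [0,0,0],"translation": [0.2,-0.2,10],"claw": -1},{"turn": [0,0,0],"translation": [0.2,-0.2,12.7],"claw": -1},{"turn": [0,0,0],"translation": [0.2,-0.2,14.4],"claw": -1},{"turn": [0,0,0],"translation": [0.2,-0.2,15.5],"claw": -1},{"turn": [0,0,0],"translation": [0.2,-0.2,16.2],"claw": -1},{"turn": [0,0,0],"translation": [0.2,-0.2,16.5],"claw": -1},{"turn": [0,0,0],"translation": [0.2,-0.2,16.5],"claw": -1}]}}

```text
time: 26.3
ee_pos: [465.1, -214.9, 73.7]
tool_rot: [-0.002, 0.993, 0.121, -0.001]
force: [-0.0, 0.1, -3.9]
grip_width: 28.1
```

Emit:
{"op": "move_arm", "data": {"moves": [{"turn": [0,0,0],"translation": [0,0,0.1],"claw": -1},{"turn": [0,0,0],"translation": [0,0,0.2],"claw": -1},{"turn": [0,0,0],"translation": [0,0,0.2],"claw": -1}]}}

```text
time: 26.6
ee_pos: [465.3, -215.1, 72.0]
tool_rot: [-0.001, 0.993, 0.121, -0.0]
force: [-0.1, -0.6, -4.4]
grip_width: 27.8
```

Emit:
{"op": "move_arm", "data": {"moves": [{"turn": [0,0,0],"translation": [0,0,0.1],"claw": -1},{"turn": [0,0,0],"translation": [0,0,0.2],"claw": -1},{"turn": [0,0,0],"translation": [0,0,0.2],"claw": -1}]}}

```text
time: 26.9
ee_pos: [465.5, -215.5, 71.7]
tool_rot: [-0.001, 0.993, 0.121, -0.0]
force: [-6.3, 0.4, 15.8]
grip_width: 27.7
```

Contact (about 20 N change). Release and rise.

Emit:
{"op": "move_arm", "data": {"moves": [{"turn": [0,0,0],"translation": [0,0,-0.1],"claw": -0.3},{"turn": [0,0,0],"translation": [0,0,-0.1],"claw": -0.15},{"turn": [0,0,0],"translation": [0,0,-0.1],"claw": 0.1},{"turn": [0,0,0],"translation": [0,0,-0.1],"claw": 0.4},{"turn": [0,0,0],"translation": [0,0,-0.1],"claw": 0.8},{"turn": [0,0,0],"translation": [0,0,-0.1],"claw": 1},{"turn": [0,0,0],"translation": [0,0,-0.1],"claw": 1},{"turn": [0,0,0],"translation": [0,0,-1],"claw": 1},{"turn": [0,0,0],"translation": [0,0,-3],"claw": 1},{"turn": [0,0,0],"translation": [0,0,-6],"claw": 1}]}}

```text
time: 27.9
ee_pos: [464.5, -215.1, 131.7]
tool_rot: [-0.002, 0.993, 0.121, -0.001]
force: [0.5, -0.6, 0.4]
grip_width: 85.4
```

Emit:
{"op": "move_arm", "data": {"moves": [{"turn": [0,0,0],"translation": [0,0,-4],"claw": 1},{"turn": [0,0,0],"translation": [0,0,-8],"claw": 1},{"turn": [0,0,0],"translation": [0,0,-11],"claw": 1}]}}

```text
time: 28.2
ee_pos: [465.3, -215.7, 245.0]
tool_rot: [-0.001, 0.993, 0.121, -0.0]
force: [0.7, 0.1, -0.5]
grip_width: 85.6
```

```bash
python3 go.py 492 89.5 240 -13.6
```

```text
shift [  9.92 -28.98   0.56] turn [-0.002  0.001  0.48 ]
t 28.2 pos [ 465.3 -215.7  245. ] F [ 0.7  0.1 -0.5] w 85.6
```

Emit:
{"op": "move_arm", "data": {"moves": [{"turn": [0,0,0.05],"translation": [1,-2.9,0.5],"claw": 1},{"turn": [0,0,0.11],"translation": [2.3,-6.7,0.5],"claw": 1},{"turn": [0,0,0.18],"translation": [3.7,-10.9,0.5],"claw": 1},{"turn": [0,0,0.25],"translation": [5.2,-15.1,0.5],"claw": 1},{"turn": [0,0,0.32],"translation": [6.6,-19.3,0.5],"claw": 1},{"turn": [0,0,0.39],"translation": [8.1,-23.6,0.5],"claw": 1},{"turn": [0,0,0.45],"translation": [9.2,-27,0.5],"claw": 1},{"turn": [0,0,0.48],"translation": [9.9,-29,0.5],"claw": 1},{"turn": [0,0,0.48],"translation": [9.9,-29,0.5],"claw": 1},{"turn": [0,0,0.48],"translation": [9.9,-29,0.5],"claw": 1}]}}

```text
time: 29.2
ee_pos: [491.6, 89.6, 240.9]
tool_rot: [-0.001, 0.993, -0.117, -0.0]
force: [-0.2, -0.4, 0.9]
grip_width: 85.1
```

```bash
python3 go.py 492 89 66 -13.6
```

```text
shift [ 0.07  0.08 17.49] turn [-0.001  0.001  0.002]
t 29.2 pos [491.6  89.6 240.9] F [-0.2 -0.4  0.9] w 85.1
```

Emit:
{"op": "move_arm", "data": {"moves": [{"turn": [0,0,0],"translation": [0.1,0.1,3],"claw": 1},{"turn": [0,0,0],"translation": [0.1,0.1,6],"claw": 1},{"turn": [0,0,0],"translation": [0.1,0.1,9],"claw": 1},{"turn": [0,0,0],"translation": [0.1,0.1,12],"claw": 1},{"turn": [0,0,0],"translation": [0.1,0.1,14.2],"claw": 1},{"turn": [0,0,0],"translation": [0.1,0.1,15.8],"claw": 1},{"turn": [0,0,0],"translation": [0.1,0.1,16.8],"claw": 1},{"turn": [0,0,0],"translation": [0.1,0.1,17.5],"claw": 1},{"turn": [0,0,0],"translation": [0.1,0.1,17.5],"claw": 0.6},{"turn": [0,0,0],"translation": [0.1,0.1,17.5],"claw": 0.2}]}}

```text
time: 30.2
ee_pos: [492.7, 88.5, 66.5]
tool_rot: [-0.001, 0.993, -0.118, 0.0]
force: [-0.4, 0.7, 0.4]
grip_width: 59.2
```

Emit:
{"op": "move_arm", "data": {"moves": [{"turn": [0,0,0],"translation": [0,0,0],"claw": 0.1},{"turn": [0,0,0],"translation": [0,0,0],"claw": -0.05},{"turn": [0,0,0],"translation": [0,0,0],"claw": -0.15},{"turn": [0,0,0],"translation": [0,0,0],"claw": -0.25},{"turn": [0,0,0],"translation": [0,0,0],"claw": -0.5},{"turn": [0,0,0],"translation": [0,0,0],"claw": -1},{"turn": [0,0,0],"translation": [0,0,0],"claw": -1},{"turn": [0,0,0],"translation": [0,0,0],"claw": -1},{"turn": [0,0,0],"translation": [0,0,0],"claw": -1}], "newtons": 50}}

```text
time: 31.1
ee_pos: [492.6, 88.8, 67.2]
tool_rot: [-0.001, 0.993, -0.117, -0.0]
force: [-3.2, 0.7, 8.4]
grip_width: 34.4
```

Width 34.4 on the 36 mm eyecup. Lift.

Emit:
{"op": "move_arm", "data": {"moves": [{"turn": [0,0,0],"translation": [0,0,-0.5],"claw": -1},{"turn": [0,0,0],"translation": [0,0,-1],"claw": -1},{"turn": [0,0,0],"translation": [0,0,-2],"claw": -1},{"turn": [0,0,0],"translation": [0,0,-3.5],"claw": -1},{"turn": [0,0,0],"translation": [0,0,-6],"claw": -1},{"turn": [0,0,0],"translation": [0,0,-9],"claw": -1},{"turn": [0,0,0],"translation": [0,0,-12],"claw": -1},{"turn": [0,0,0],"translation": [0,0,-15],"claw": -1},{"turn": [0,0,0],"translation": [0,0,-17.2],"claw": -1},{"turn": [0,0,0],"translation": [0,0,-17.2],"claw": -1}]}}

```text
time: 32.1
ee_pos: [494.5, 88.7, 242.7]
tool_rot: [-0.002, 0.993, -0.118, 0.003]
force: [0.8, 0.1, -2.9]
grip_width: 34.4
```

```bash
python3 go.py 491.6 -285 240 13.9
```

```text
shift [ 8.44 36.41  0.16] turn [-0.003 -0.006 -0.478]
t 32.1 pos [494.5  88.7 242.7] F [ 0.8  0.1 -2.9] w 34.4
```

Emit:
{"op": "move_arm", "data": {"moves": [{"turn": [0,0,-0.02],"translation": [0.3,1.2,0.2],"claw": -1},{"turn": [0,0,-0.06],"translation": [0.9,4,0.2],"claw": -1},{"turn": [0,0,-0.12],"translation": [1.9,8.2,0.2],"claw": -1},{"turn": [0,0,-0.18],"translation": [3,12.9,0.2],"claw": -1},{"turn": [0,0,-0.24],"translation": [4.1,17.5,0.2],"claw": -1},{"turn": [0,0,-0.3],"translation": [5.1,22.2,0.2],"claw": -1},{"turn": [0,0,-0.36],"translation": [6.2,26.8,0.2],"claw": -1},{"turn": [0,0,-0.42],"translation": [7.3,31.3,0.2],"claw": -1},{"turn": [0,-0.005,-0.46],"translation": [8,34.7,0.2],"claw": -1},{"turn": [0,-0.006,-0.478],"translation": [8.4,36.4,0.2],"claw": -1}]}}

```text
time: 33.1
ee_pos: [490.1, -287.6, 238.0]
tool_rot: [-0.002, 0.993, 0.121, -0.001]
force: [0.4, 0.6, -2.9]
grip_width: 34.4
```

```bash
python3 go.py 491.6 -285 75 13.9
```

```text
shift [ 0.22 -0.16 16.3 ] turn [-0.003  0.001 -0.001]
t 33.1 pos [ 490.1 -287.6  238. ] F [ 0.4  0.6 -2.9] w 34.4
```

Emit:
{"op": "move_arm", "data": {"moves": [{"turn": [0,0,0],"translation": [0.2,-0.2,1.5],"claw": -1},{"turn": [0,0,0],"translation": [0.2,-0.2,4],"claw": -1},{"turn": [0,0,0],"translation": [0.2,-0.2,7],"claw": -1},{"turn": [0,0,0],"translation": [0.2,-0.2,10],"claw": -1},{"turn": [0,0,0],"translation": [0.2,-0.2,12.5],"claw": -1},{"turn": [0,0,0],"translation": [0.2,-0.2,14.2],"claw": -1},{"turn": [0,0,0],"translation": [0.2,-0.2,15.3],"claw": -1},{"turn": [0,0,0],"translation": [0.2,-0.2,16],"claw": -1},{"turn": [0,0,0],"translation": [0.2,-0.2,16.3],"claw": -1},{"turn": [0,0,0],"translation": [0.2,-0.2,16.3],"claw": -1}]}}

```text
time: 34.1
ee_pos: [491.4, -284.7, 75.0]
tool_rot: [-0.002, 0.993, 0.121, -0.001]
force: [-0.1, 0.5, -3.0]
grip_width: 34.5
```

Emit:
{"op": "move_arm", "data": {"moves": [{"turn": [0,0,0],"translation": [0,0,0.1],"claw": -1},{"turn": [0,0,0],"translation": [0,0,0.2],"claw": -1},{"turn": [0,0,0],"translation": [0,0,0.2],"claw": -1}]}}

```text
time: 34.4
ee_pos: [491.6, -284.8, 73.4]
tool_rot: [-0.001, 0.993, 0.121, -0.0]
force: [-0.6, 0.1, -2.4]
grip_width: 34.4
```

Emit:
{"op": "move_arm", "data": {"moves": [{"turn": [0,0,0],"translation": [0,0,0.1],"claw": -1},{"turn": [0,0,0],"translation": [0,0,0.15],"claw": -1},{"turn": [0,0,0],"translation": [0,0,0.15],"claw": -1}]}}

```text
time: 34.7
ee_pos: [491.9, -285.2, 73.2]
tool_rot: [-0.001, 0.993, 0.121, 0.0]
force: [-3.3, 0.7, 7.9]
grip_width: 34.5
```

Emit:
{"op": "move_arm", "data": {"moves": [{"turn": [0,0,0],"translation": [0,0,0],"claw": -0.12},{"turn": [0,0,0],"translation": [0,0,0],"claw": 0},{"turn": [0,0,0],"translation": [0,0,0],"claw": 0.2},{"turn": [0,0,0],"translation": [0,0,0],"claw": 0.5},{"turn": [0,0,0],"translation": [0,0,0],"claw": 0.8},{"turn": [0,0,0],"translation": [0,0,0],"claw": 1},{"turn": [0,0,0],"translation": [0,0,0],"claw": 1},{"turn": [0,0,0],"translation": [0,0,-1],"claw": 1},{"turn": [0,0,0],"translation": [0,0,-3],"claw": 1},{"turn": [0,0,0],"translation": [0,0,-6],"claw": 1}]}}

```text
time: 35.7
ee_pos: [490.9, -284.8, 133.2]
tool_rot: [-0.002, 0.993, 0.121, -0.001]
force: [0.1, -0.1, 0.2]
grip_width: 85.4
```

Emit:
{"op": "move_arm", "data": {"moves": [{"turn": [0,0,0],"translation": [0,0,-4],"claw": 1},{"turn": [0,0,0],"translation": [0,0,-8],"claw": 1},{"turn": [0,0,0],"translation": [0,0,-12],"claw": 1},{"turn": [0,0,0],"translation": [0,-4,-12],"claw": 1},{"turn": [0,0,0],"translation": [0,-9,-12],"claw": 1},{"turn": [0,0,0],"translation": [0,-14,-12],"claw": 1},{"turn": [0,0,0],"translation": [0,-19,-12],"claw": 1},{"turn": [0,0,0],"translation": [0,-24,-12],"claw": 1},{"turn": [0,0,0],"translation": [0,-29,-12],"claw": 1},{"turn": [0,0,0],"translation": [0,-33,-12],"claw": 1}]}}

```text
time: 36.7
ee_pos: [411.1, 37.3, 255.3]
tool_rot: [-0.002, 0.993, 0.121, -0.0]
force: [1.5, 0.8, -0.3]
grip_width: 85.3
```

```bash
python3 go.py 491.6 -285 75 13.9; python3 - <<'E'
from h import *
import cv2
d=bot.get_image("side");t=bot.get_image("top")
a=cv2.resize(d["frame"][95:235,240:380],(400,400),interpolation=cv2.INTER_CUBIC)
b=cv2.resize(t["frame"][180:280,275:440],(400,242),interpolation=cv2.INTER_CUBIC)
c=cv2.resize(t["frame"],(400,158*2),interpolation=cv2.INTER_AREA)
r=np.vstack([b,c])[:558];a=np.vstack([a,np.zeros((len(r)-400,400,3),np.uint8)])
cv2.imwrite("pics/f.png",np.hstack([a,r]))
E
```

```text
shift [ 0.09 33.29 17.9 ] turn [-0.004  0.    -0.   ]
t 36.7 pos [411.1  37.3 255.3] F [ 1.5  0.8 -0.3] w 85.3
```

View pics/f.png

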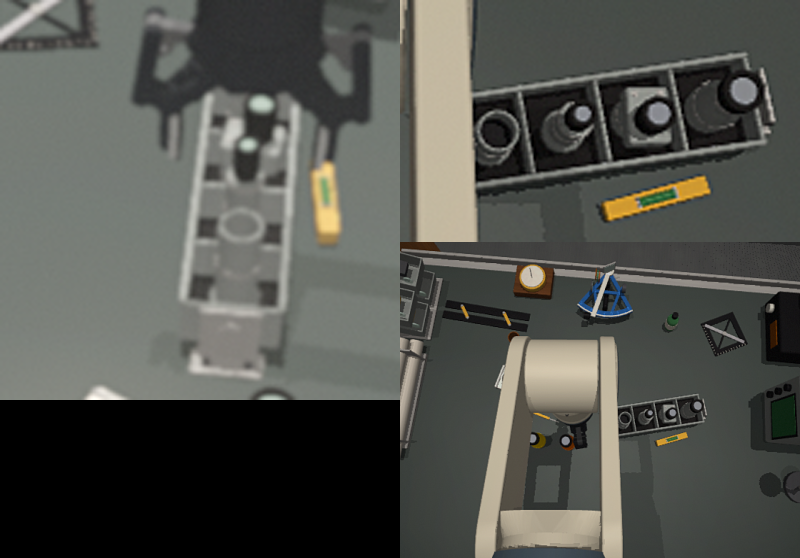

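The last view shows all four upright, one per compartment, from the left: sight tube (495,135), slim (567,125), prism (645,115), bell (725,100). The gripper is clear of them.

Emit:
{"op": "move_arm", "data": {"moves": [{"turn": [0,0,0],"translation": [0,0,0],"claw": 1},{"turn": [0,0,0],"translation": [0,0,0],"claw": 1},{"turn": [0,0,0],"translation": [0,0,0],"claw": 1}]}}

```text
time: 37.1
ee_pos: [411.1, 38.0, 255.4]
tool_rot: [-0.002, 0.993, 0.122, -0.001]
force: [0.7, 0.2, 0.4]
grip_width: 85.6
```

```bash
python3 -c "
from cell import bot
print(bot.read_state()['force']);print(bot.sign_off())"
```

```text
[0.65538466 0.204292   0.37343538]
the job is handed in; nothing more can be done
None
```

All four telescopes now stand upright in the bin, one per compartment. They keep their rack order from the left: sight tube, slim, prism, bell. I handed the job in at 37 s. Each was lowered until the wrist force showed contact, then released. The last pictures, from the side and from above, show all four standing, with the arm clear and touching nothing.

- **One grasp failed:** on the first try at the slim scope the jaws slipped off the top of its eyepiece and shut. It tilted in its cup with up to 25 N on the tool, then rocked back upright when I raised the gripper, and it did not fall.
- **A measurement disagreed:** in the camera the finger tips sat about 25 mm higher than the reported tool position. I never found out why. I grasped the slim, prism and bell scopes about 25 mm lower to allow for it, and those grasps held.
- **Grip width read low:** it showed 1.5 to 3.6 mm less than the given diameters. The weights felt on lifting roughly matched the given masses.

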